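# Compare two chips on the bench tester

### The arm

A 7-joint arm with a two-finger parallel gripper is mounted at the origin on the work surface. World frame = base frame: x ahead of the robot, y to its left, z up, the work surface at z = 0. Lengths are in m, angles in rad, forces in N, time in s.
With the tool pointing down it reaches from about 0.425 to 0.825 m from the base axis. Payload 3.6 kg.
Tool frame: the origin (TCP) lies midway between the tips of the shut fingers; the grasp point (between the pads) lies robot.grasp_offset behind it (robot.grasp_offset is the distance from the TCP to the grasp point, in m); z points along the fingers, y is the direction in which the jaws open and shut (so a half turn about z gives the same grasp; the last joint's range is limited). The gripper opens to 93 mm and grips with 3 to 60 N. Pads are 15 mm wide; open, the fingers measure 128 mm over their backs; the gripper's body (75 mm by 188 mm) begins 65 mm behind the grasp point.
Start: joints at [1.24, 0.615, -0.013, 1.423, 0.008, 1.103, -0.04], TCP at [0.195, -0.62, 0.219] pointing down, gripper open.
Joint ranges: [-3.12, 3.12], [-0.3, 2.06], [-1.34, 1.32], [0.26, 2.42], [-1.36, 4.5], [0.01, 1.98], [-2.84, 2.84]. Speed limits (rad/s): [2.79, 2.79, 3.14, 3.14, 3.14, 3.14, 3.14].

### API

Orientations are given as a 3x3 rotation matrix whose columns are the frame's x, y, z axes.
In Python, from station import robot gives the robot as it stands. The module is installed in compiled form; this text tells all that it offers.
- The arm moves only by the tool step_arm, never from a script. Its argument "plan" is text: rows parted by semicolons, each of 7 numbers parted by spaces: the shift along the tool's x, y, z in m, then the turn, a rotation vector about the tool's x, y, z in rad, then the gripper's target within -1 to 1 (shut at 1, half-way at 0, fully open at -1). A call has 1 to 8 rows; each row shifts and turns the commanded pose from where the row before left it, along the tool's axes as they then stand; what a row does not reach is not made up. A row lasts 1/12 s, in which the tool goes at most 41.7 mm and 7.16 degrees, less where a joint would pass 70% of its speed; a pose out of reach is approached as far as the arm can. A call with a gripper value outside its range is refused whole. The fingers move at their own pace and stop on an object; "grip_force" is the grip in N (left out, the last holds). Time passes only in rows, so rows that do not move let the fingers close. It gives the time, the measured TCP pose, the force and the opening at its end, in the units of the state.
- robot.read_state(): the state, without advancing time (a new reading comes with each control period).
- robot.read_camera(name): name is "scene" or "side" or "wrist"; returns the picture (400x640x3 uint8, red, green, blue); there is no depth.
- robot.camera_params(name): a dict with "vertical_fov" (degrees; the focal length in pixels is half the picture's height over the tangent of half this angle, whatever the lens; pixels are square), "cx", "cy" (the principal point, pixels), "origin" and "rotation" of the camera in the world; the wrist camera has in their place "tool_from_camera" (4x4, takes a point from camera to tool coordinates, whose origin is the TCP and whose axes are the flange's). Camera axes: x right, y down, z forward; pixel columns grow to the right and rows downward; lengths in m; the calibration is good to about 2 mm. A picture is of the moment at which its call begins: read the wrist's pose just before it. camera_params takes no time and is no camera call.
- robot.close_job(): hands the job in, once; it reports no verdict.
The state is a dict: "clock": time; "joint_pos": joint angles; "qvel": joint speeds; "joint_torque": joint torques, N m; "tcp_pos": TCP position; "tool_rot": TCP orientation; "wrist_force": force on the tool from outside, world axes, zero at the start; "torque": the same for the moment, N m; "opening": finger opening in m.
Only numpy, scipy, OpenCV 4.12 (cv2) and the standard library are available. Lean on these libraries where they do the work, as an engineer would, in place of code of your own. Each camera call takes 0.05 s, during which the arm holds its last target. There are 200 camera calls.

### The job

Compare the two chips lying in the cream chip comparator: first prove your ground by pressing the round steel touch plate of the ESD tester and keeping it down for a full second, and let it go; then press the yellow key in front of the white-and-gold reference chip all the way down, and after it the yellow key in front of the black sample chip, so that both keys stay down. Press lightly, as with a fingertip, and pick nothing up: do not press the red key, and leave the chips in their nests and everything else on the bench where it is.

Things in the scene. Friction and masses are not known exactly. Their poses are not given: they have to be found in the camera images.
- comparator: Cream chip comparator, fixed, 220 mm deep (x), 240 mm wide (y). Origin: centre of underside; +x to its back, +y to its left seen from the robot. Front to back: key panel sloping up at 8 degrees (46 to 57 mm high); deck 58 mm high with blue chip nests (rims 68 mm high) at x = 8, y = 55 and -55 mm; hump 95 mm high with display. Keys at x = -73: yellow at y = 55 and -55, red at y = 0 mm.
- key_left_top (a point): Centre of the top of the left yellow key (in front of the left nest): 23 mm diameter, 15 mm proud of the panel when up, in an aluminium bezel 30 mm wide and 3 mm high. The point moves with the key. Site z is the panel's outward normal, 8 degrees off vertical, leaning to the comparator's front.
- key_right_top (a point): The same point on the right yellow key.
- key_clear_top (a point): The same point on the red clear key in the middle, 55 mm from each yellow key; it springs back. It is not to be pressed.
- key_left (a joint): Travel of the left yellow key along the panel's normal: 0 up, 0.007 m fully down. It moves under a push of about 3 N and stays where it is pushed (no spring); counts as down beyond 0.005 m. Once it is down its soft cap yields up to 3 mm more, from 3.5 to 8 N, and springs back. More than 20 N on the comparator or the ESD tester would spoil them.
- key_right (a joint): The same for the right yellow key.
- key_clear (a joint): Travel of the red key: 0 up, 0.007 m down; spring of 1 to 3.5 N.
- reference_chip: Reference chip: 40-pin package 52 x 15.5 x 8 mm, white ceramic with a gold lid, lying loose in one of the two nests (left or right varies), long axis along the comparator's x. Origin at the centre of its underside. The key in front of it is the yellow key on the same side of the comparator.
- sample_chip: Sample chip: the same size, all black plastic, in the other nest.
- esd_tester: ESD ground tester, fixed to the bench: grey box with a dark blue face, 85 mm (x) by 125 mm (y), face 32 mm high, three coloured lamps near its +y end. Origin at the centre of its underside. It stands to the left or to the right of the comparator.
- touch_plate_top (a point): Centre of the top face of the tester's round steel touch plate, 38 mm diameter, 45 mm above the bench and 14 mm from the box's centre to -y when up; 13 mm proud of the box's face. It moves straight down with the plate.
- touch_plate (a joint): Travel of the touch plate: 0 up, 0.006 m fully down; it springs back: 2 N to start moving, 4 N at 0.0025 m, 7 N fully down. It counts as down beyond 0.0025 m.
- red_bin: Loose red reject bin, 100 x 80 x 45 mm, open at the top, on the other side of the comparator from the ESD tester. Origin at the centre of its underside. Leave it alone.
- mouse: Loose black computer mouse, 110 x 62 x 33 mm. Leave it alone.
- solvent_bottle: Loose white bottle with blue cap, 50 mm diameter, 110 mm high. Leave it alone.
- screwdriver: Loose orange-handled screwdriver, 180 mm long, lying. Leave it alone.
- marker: Loose white marker pen with a black cap, 120 mm long, 14 mm thick, lying nearer the robot than the comparator. Leave it alone.
- parts_box: Loose tan box with a black lid, 75 x 110 x 40 mm. Leave it alone.

How it is judged:
On the way, in this order (a step that is already met when the one before it is completed fails the run):
1. the touch plate is held down, with both yellow keys still up (value of joint touch_plate above 0.0025 m and value of joint each of key_left, key_right below 0.002 m), for 0.7 s.
2. the plate is let go and the reference chip's key is down, with the sample chip's key still up (value of joint touch_plate below 0.001 m and ((y of reference_chip in the frame of comparator above 0 m and value of joint key_left above 0.005 m and value of joint key_right below 0.002 m) or (y of reference_chip in the frame of comparator below 0 m and value of joint key_right above 0.005 m and value of joint key_left below 0.002 m))), for 0.1 s.
3. the sample chip's key is down as well (value of joint each of key_left, key_right above 0.005 m), for 0.1 s.
At the end, for the whole second after the job is handed in: Both yellow keys are down (more than 5 of 7 mm), the red key and the touch plate are up, and both chips lie in their nests within 5 mm of where they were (all of step 3 and value of joint each of key_clear, touch_plate below 0.001 m and distance of each of reference_chip, sample_chip from where it was at the start of the episode below 0.005 m).
It fails at once if the sample chip's key is pressed before the reference chip's key is down ((y of reference_chip in the frame of comparator above 0 m and value of joint key_right above 0.003 m and value of joint key_left below 0.005 m) or (y of reference_chip in the frame of comparator below 0 m and value of joint key_left above 0.003 m and value of joint key_right below 0.005 m)).
It fails at once if the red key is pressed (value of joint key_clear above 0.003 m).
It fails at once if the comparator or the ESD tester is pressed harder than 20 N (contact force between any of comparator, esd_tester and anything else above 20 N).
It fails at once if a chip is moved or lifted from its nest (distance of any of reference_chip, sample_chip from where it was at the start of the episode above 0.005 m).
It fails at once if another thing on the bench is moved or lifted (distance of any of red_bin, mouse, solvent_bottle, parts_box from where it was at the start of the episode above 0.015 m or distance of any of screwdriver, marker from where it was at the start of the episode above 0.02 m).
It also fails if it takes over 51 s, if anything falls off the work surface, if the arm or the gripper's body presses on something with over 40 N, if the wrist force passes 120 N, or if a joint passes its speed limit or range.

## Working session

There is one attempt and no reset: what is moved stays moved. The work goes in short steps, Python scripts to look and compute and a tool call to move; the robot and the scene stay as the last step left them, time stands still between calls to the robot, and variables do not carry over. Pictures are saved under pics/ and viewed, about 8 in all and at most 12, crops included, and the job is handed in when it is done.

Besides the shell and the picture viewer there is one more tool, called after ">>>" as name(argument=value, ...) on one line, values as JSON. step_arm: Moves the arm, as the interface text tells. Its arguments: {"type":"object","properties":{"plan":{"type":"string"},"grip_force":{"type":"number"}},"required":["plan"]}

```bash
mkdir -p pics; python3 - <<'E'
from station import robot
import cv2,numpy as np
np.set_printoptions(precision=4,suppress=True)
for n in ("scene","side"):
    cv2.imwrite(f"pics/{n}0.png",robot.read_camera(n)[:,:,::-1]); print(n,robot.camera_params(n))
print(robot.camera_params("wrist"),robot.grasp_offset); print(robot.read_state())
E
```

```text
scene {'vertical_fov': 49.768744123273336, 'cx': 309.3003504996698, 'cy': 201.65601148024513, 'origin': array([1.2002, 0.1778, 1.0956]), 'rotation': array([[-0.3548,  0.7754, -0.5224],
       [ 0.9349,  0.2981, -0.1925],
       [ 0.0065, -0.5567, -0.8307]])}
side {'vertical_fov': 47.811464851835474, 'cx': 326.4163716803842, 'cy': 194.84012266666423, 'origin': array([ 0.3562, -0.9958,  0.9607]), 'rotation': array([[ 0.9756, -0.1557,  0.1546],
       [-0.2192, -0.6553,  0.7229],
       [-0.0112, -0.7392, -0.6734]])}
{'vertical_fov': 67.76357145871116, 'cx': 315.38928327852324, 'cy': 199.80331189227954, 'tool_from_camera': array([[-0.0001, -0.9625, -0.2711,  0.0759],
       [ 1.    , -0.0001,  0.0001,  0.0012],
       [-0.0001, -0.2711,  0.9625, -0.1656],
       [ 0.    ,  0.    ,  0.    ,  1.    ]])} 0.0188
{'clock': 0.1, 'joint_pos': array([ 1.2395,  0.6158, -0.0126,  1.4247,  0.0081,  1.1034, -0.0404]), 'qvel': array([ 0.001 , -0.0016, -0.0002, -0.0031,  0.0003, -0.0011,  0.0011]), 'joint_torque': array([  0.0015, -46.0047,   0.2103, -16.6246,  -0.0611,   0.017 ,
         0.0001]), 'tcp_pos': array([ 0.1949, -0.6194,  0.2176]), 'tool_rot': array([[ 0.9539,  0.3001, -0.0007],
       [ 0.3001, -0.9539,  0.0022],
       [-0.    , -0.0023, -1.    ]]), 'wrist_force': array([-0.2533,  0.18  ,  0.3455]), 'torque': array([-0.027 ,  0.01  , -0.0189]), 'opening': 0.09314375189168998}
```

View pics/scene0.png

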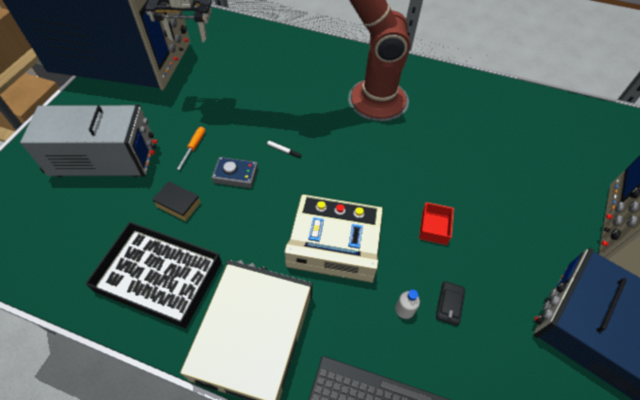

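View pics/side0.png

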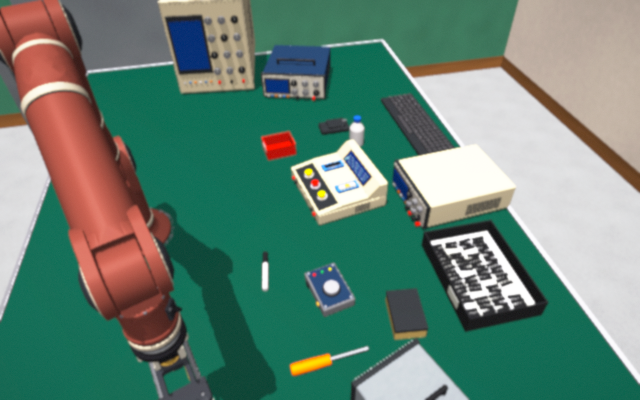

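The reference chip (white/gold) is at scene pixel (317,230). That puts it in the right (-y) nest, and the side view agrees. The tester is on the -y side, with its plate at scene (230,168) and side (331,288). Next I'll triangulate the keys and the plate.

```bash
cat > h.py <<'E'
import cv2,numpy as np
from station import robot
np.set_printoptions(precision=4,suppress=True)
def ray(n,u,v,st=None):
    p=robot.camera_params(n); f=200/np.tan(np.radians(p['vertical_fov']/2))
    d=np.array([(u-p['cx'])/f,(v-p['cy'])/f,1])
    if n=="wrist":
        T=p['tool_from_camera']; R=st['tool_rot']; o=st['tcp_pos']+R@T[:3,3]; d=R@T[:3,:3]@d
    else: o=p['origin']; d=p['rotation']@d
    return o,d/np.linalg.norm(d)
def tri(rs):
    A=sum(np.eye(3)-np.outer(d,d) for o,d in rs); b=sum((np.eye(3)-np.outer(d,d))@o for o,d in rs)
    x=np.linalg.solve(A,b); return x,[np.linalg.norm((np.eye(3)-np.outer(d,d))@(x-o)) for o,d in rs]
def onz(o,d,z): return o+d*(z-o[2])/d[2]
def blobs(img,kind,roi):
    x0,y0,x1,y1=roi; h=cv2.cvtColor(img,cv2.COLOR_RGB2HSV)[y0:y1,x0:x1]
    H,S,V=h[...,0],h[...,1],h[...,2]
    m={'yellow':(H>22)&(H<35)&(S>150)&(V>110),'red':((H<8)|(H>172))&(S>150)&(V>90),'grey':(S<60)&(V>120)}[kind]
    n,_,s,c=cv2.connectedComponentsWithStats(m.astype(np.uint8),connectivity=4)
    return [(c[i]+[x0,y0],s[i,4],s[i,2:4]) for i in range(1,n) if s[i,4]>12]
E
python3 - <<'E'
from h import *
I={n:cv2.imread(f"pics/{n}0.png")[:,:,::-1].copy() for n in("scene","side")}
for n,k,r in [("scene","yellow",(295,195,385,222)),("scene","red",(295,195,385,222)),("scene","grey",(215,158,245,178)),
 ("side","yellow",(290,155,345,215)),("side","red",(290,155,335,205)),("side","grey",(315,275,347,300))]:
    print(n,k,blobs(I[n],k,r))
E
```

```text
scene yellow [(array([320.86, 204.16]), np.int32(50), array([9, 8], dtype=int32)), (array([359.0769, 210.3462]), np.int32(52), array([9, 8], dtype=int32))]
scene red [(array([339.9 , 207.22]), np.int32(50), array([9, 8], dtype=int32))]
scene grey [(array([229.1143, 166.0381]), np.int32(105), array([13, 11], dtype=int32))]
side yellow [(array([307.9556, 171.1111]), np.int32(45), array([9, 8], dtype=int32)), (array([321.0385, 193.0962]), np.int32(52), array([9, 8], dtype=int32))]
side red [(array([314.5714, 181.6667]), np.int32(42), array([8, 7], dtype=int32))]
side grey [(array([331.    , 286.6162]), np.int32(198), array([17, 16], dtype=int32)), (array([316.5833, 295.3333]), np.int32(24), array([ 5, 10], dtype=int32))]
```

```bash
python3 - <<'E'
from h import *
for n,a,b in [("R",(320.86,204.16),(321.04,193.1)),("C",(339.9,207.2),(314.57,181.67)),("L",(359.08,210.35),(307.96,171.1)),("plate",(229.1,166.04),(331,286.6))]:
    ra,rb=ray("scene",*a),ray("side",*b)
    z=.045 if n=="plate" else .066
    print(n,*tri([ra,rb]),onz(*ra,z),onz(*rb,z))
E
```

```text
R [ 0.5484 -0.0262  0.0669] [np.float64(0.0010097730407657855), np.float64(0.0010097730407656635)] [ 0.5488 -0.0268  0.066 ] [ 0.5479 -0.0243  0.066 ]
C [0.5397 0.028  0.068 ] [np.float64(0.0006887971480985531), np.float64(0.0006887971480983696)] [0.5391 0.0275 0.066 ] [0.5396 0.031  0.066 ]
L [0.5299 0.0823 0.0678] [np.float64(0.0009382852276962424), np.float64(0.0009382852276960626)] [0.5297 0.0817 0.066 ] [0.5296 0.0855 0.066 ]
plate [ 0.5043 -0.3441  0.0459] [np.float64(0.0007243955525039837), np.float64(0.000724395552503957)] [ 0.5044 -0.3449  0.045 ] [ 0.5039 -0.3429  0.045 ]
```

>>> step_arm(plan="0.036 -0.016 0 0 0 0 1;0.036 -0.016 0 0 0 0 1;0.036 -0.016 0 0 0 0 1;0.036 -0.016 0 0 0 0 1;0.036 -0.016 0 0 0 0 1;0.036 -0.016 0 0 0 0 1;0.036 -0.016 0 0 0 0 1;0.036 -0.016 0 0 0 0 1", grip_force=10)

```text
clock: 0.77
tcp_pos: [0.4323, -0.4098, 0.2183]
tool_rot: [[0.954, 0.3, -0.001], [0.3, -0.954, 0.001], [-0.001, -0.001, -1.0]]
wrist_force: [0.8, 0.0, 0.5]
opening: 0.0443
```

>>> step_arm(plan="0.036 -0.016 0 0 0 0 1;0.036 -0.016 0 0 0 0 1;0.01 -0.01 0 0 0 0 1;0 0 0 0 0 0 1;0 0 0 0 0 0 1;0 0 0 0 0 0 1")

```text
clock: 1.27
tcp_pos: [0.4951, -0.3489, 0.2184]
tool_rot: [[0.955, 0.297, -0.002], [0.297, -0.955, -0.001], [-0.002, 0.001, -1.0]]
wrist_force: [-0.8, 0.5, -0.2]
opening: 0.0046
```

```bash
python3 - <<'E'
from h import *
st=robot.read_state(); im=robot.read_camera("wrist"); cv2.imwrite("pics/w1.png",im[:,:,::-1])
print({k:st[k] for k in("clock","tcp_pos","tool_rot","wrist_force","opening")})
E
```

```text
{'clock': 1.2667, 'tcp_pos': array([ 0.4951, -0.3489,  0.2184]), 'tool_rot': array([[ 0.9548,  0.2971, -0.0019],
       [ 0.2971, -0.9548, -0.0014],
       [-0.0023,  0.0007, -1.    ]]), 'wrist_force': array([-0.808 ,  0.4734, -0.1941]), 'opening': 0.004606319582027117}
```

View pics/w1.png

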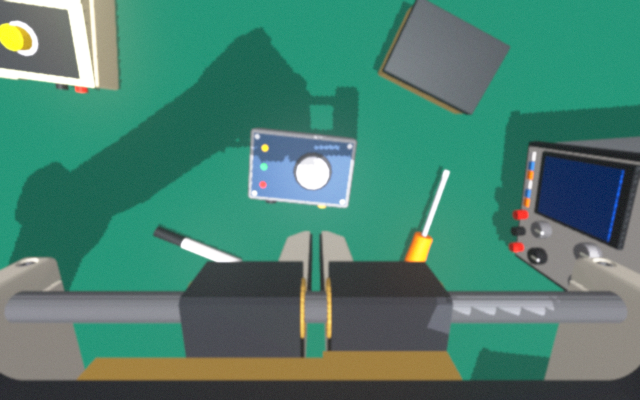

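The wrist view shows the plate at about (313,173), the fingertips at about (315,235), and the right key at (12,37). Nothing stands near the plate.

```bash
python3 - <<'E'
from h import *
st=robot.read_state(); im=cv2.imread("pics/w1.png")[:,:,::-1].copy()
for k,r,z in [("grey",(290,148,336,197),.045),("yellow",(0,10,60,60),.067)]:
    for c,a,s in blobs(im,k,r): print(k,c,a,s,onz(*ray("wrist",*c,st),z))
p=np.array([.5043,-.344,.045]); print(st["tool_rot"].T@(p-st["tcp_pos"]), st["clock"])
E
```

```text
grey [312.5391 172.1575] 1022 [38 34] [ 0.5069 -0.3436  0.045 ]
yellow [13.8914 37.4505] 626 [31 27] [ 0.5511 -0.0312  0.067 ]
[ 0.0109 -0.0024  0.1735] 1.3167
```

>>> step_arm(plan="0.0115 -0.0015 0.02 0 0 0 1;0 0 0.03 0 0 0 1;0 0 0.03 0 0 0 1;0 0 0.03 0 0 0 1;0 0 0.025 0 0 0 1;0 0 0.015 0 0 0 1;0 0 0.01 0 0 0 1;0 0 0 0 0 0 1")

```text
clock: 1.98
tcp_pos: [0.5049, -0.343, 0.0565]
tool_rot: [[0.955, 0.297, -0.004], [0.297, -0.955, 0.002], [-0.004, -0.003, -1.0]]
wrist_force: [-0.6, 0.3, 0.2]
opening: 0.0004
```

>>> step_arm(plan="0 0 0.003 0 0 0 1;0 0 0.002 0 0 0 1;0 0 0 0 0 0 1;0 0 0 0 0 0 1")

```text
clock: 2.32
tcp_pos: [0.508, -0.3424, 0.0547]
tool_rot: [[0.954, 0.3, 0.002], [0.3, -0.954, -0.001], [0.001, 0.001, -1.0]]
wrist_force: [0.2, 0.2, 1.0]
opening: 0.0007
```

>>> step_arm(plan="0 0 0.002 0 0 0 1;0 0 0.002 0 0 0 1;0 0 0 0 0 0 1;0 0 0 0 0 0 1")

```text
clock: 2.65
tcp_pos: [0.5075, -0.3418, 0.0496]
tool_rot: [[0.954, 0.3, -0.0], [0.3, -0.954, 0.0], [-0.0, -0.0, -1.0]]
wrist_force: [0.2, 0.9, 0.4]
opening: 0.0004
```

>>> step_arm(plan="0 0 0.002 0 0 0 1;0 0 0.002 0 0 0 1;0 0 0 0 0 0 1;0 0 0 0 0 0 1")

```text
clock: 2.98
tcp_pos: [0.5075, -0.3419, 0.0455]
tool_rot: [[0.954, 0.3, -0.0], [0.3, -0.954, 0.0], [-0.0, -0.0, -1.0]]
wrist_force: [0.6, -0.5, -1.2]
opening: 0.0006
```

>>> step_arm(plan="0 0 0.001 0 0 0 1;0 0 0.001 0 0 0 1;0 0 0 0 0 0 1;0 0 0 0 0 0 1")

```text
clock: 3.32
tcp_pos: [0.5075, -0.3419, 0.0439]
tool_rot: [[0.954, 0.3, 0.0], [0.3, -0.954, 0.0], [0.0, 0.0, -1.0]]
wrist_force: [-0.6, 0.7, 2.7]
opening: 0.0007
```

>>> step_arm(plan="0 0 0.001 0 0 0 1;0 0 0.001 0 0 0 1;0 0 0 0 0 0 1;0 0 0 0 0 0 1")

```text
clock: 3.65
tcp_pos: [0.5075, -0.3419, 0.0419]
tool_rot: [[0.954, 0.3, 0.0], [0.3, -0.954, 0.0], [0.0, 0.0, -1.0]]
wrist_force: [-1.4, 0.4, 5.1]
opening: 0.0008
```

>>> step_arm(plan="0 0 0.001 0 0 0 1;0 0 0 0 0 0 1;0 0 0 0 0 0 1;0 0 0 0 0 0 1;0 0 0 0 0 0 1;0 0 0 0 0 0 1;0 0 0 0 0 0 1;0 0 0 0 0 0 1")

```text
clock: 4.32
tcp_pos: [0.5076, -0.3419, 0.0409]
tool_rot: [[0.954, 0.3, 0.0], [0.3, -0.954, 0.0], [0.0, 0.0, -1.0]]
wrist_force: [-0.5, 1.2, 5.8]
opening: 0.0006
```

>>> step_arm(plan="0 0 0 0 0 0 1;0 0 0 0 0 0 1;0 0 0 0 0 0 1;0 0 0 0 0 0 1;0 0 0 0 0 0 1;0 0 0 0 0 0 1;0 0 0 0 0 0 1;0 0 0 0 0 0 1")

```text
clock: 4.98
tcp_pos: [0.5076, -0.3419, 0.0409]
tool_rot: [[0.954, 0.3, 0.0], [0.3, -0.954, 0.0], [0.0, 0.0, -1.0]]
wrist_force: [-1.2, 0.1, 5.7]
opening: 0.0007
```

```bash
python3 - <<'E'
from h import *
im=robot.read_camera("side"); cv2.imwrite("pics/press.png",cv2.resize(im[230:330,260:400],None,fx=4,fy=4,interpolation=cv2.INTER_CUBIC)[:,:,::-1])
f=[]
for i in range(6): f.append(robot.read_state()["wrist_force"]); robot.read_camera("wrist")
print(np.mean(f,0),robot.read_state()["tcp_pos"],robot.read_state()["clock"])
E
```

```text
[-1.0504  0.9956  5.4395] [ 0.5076 -0.3419  0.0409] 5.3333
```

View pics/press.png

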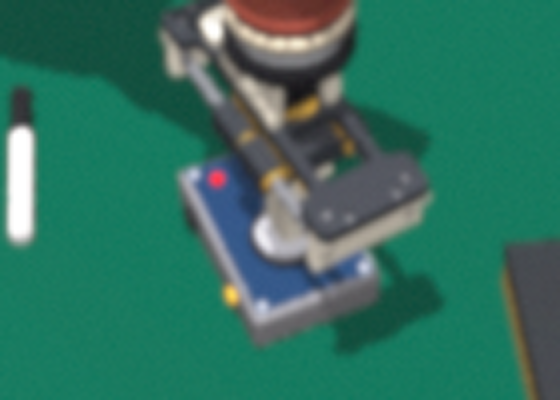

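The plate is held about 4 mm down at 5.4 N, and has been for more than 1 s. Now I'll release it and move above the right key.

>>> step_arm(plan="0 0 -0.01 0 0 0 1;0 0 -0.03 0 0 0 1;0 0 -0.04 0 0 0 1;0 0 -0.04 0 0 0 1;0 0 -0.04 0 0 0 1;0 0 0 0 0 0 1")

```text
clock: 5.83
tcp_pos: [0.512, -0.3448, 0.2097]
tool_rot: [[0.954, 0.3, 0.015], [0.3, -0.954, -0.009], [0.011, 0.013, -1.0]]
wrist_force: [0.8, -0.5, 1.6]
opening: 0.0006
```

>>> step_arm(plan="0.0166 -0.036 0 0 0 0 1;0.0166 -0.036 0 0 0 0 1;0.0166 -0.036 0 0 0 0 1;0.0166 -0.036 0 0 0 0 1;0.0166 -0.036 0 0 0 0 1;0.0166 -0.036 0 0 0 0 1;0.0166 -0.036 0 0 0 0 1;0.0166 -0.036 0 0 0 0 1")

```text
clock: 6.5
tcp_pos: [0.5476, -0.0255, 0.2006]
tool_rot: [[0.954, 0.3, 0.0], [0.3, -0.954, -0.0], [0.0, 0.0, -1.0]]
wrist_force: [1.2, 0.3, -0.5]
opening: -0.0001
```

>>> step_arm(plan="0 0 0 0 0 0.067 1;0 0 0 0 0 0.067 1;0 0 0 0 0 0 1;0 0 0 0 0 0 1;0 0 0 0 0 0 1;0 0 0 0 0 0 1")

```text
clock: 7.0
tcp_pos: [0.5477, -0.0281, 0.2006]
tool_rot: [[0.986, 0.17, -0.0], [0.17, -0.986, -0.0], [-0.0, 0.0, -1.0]]
wrist_force: [0.5, 0.5, -0.3]
opening: 0.0008
```

```bash
python3 - <<'E'
from h import *
st=robot.read_state(); im=robot.read_camera("wrist"); cv2.imwrite("pics/w2.png",im[:,:,::-1])
print(st["clock"],st["tcp_pos"],st["tool_rot"],st["wrist_force"])
for k in("yellow","red"):
    for c,a,s in blobs(im,k,(0,0,640,300)): print(k,c,a,s,onz(*ray("wrist",*c,st),.066))
E
```

```text
7.0 [ 0.5477 -0.0281  0.2006] [[ 0.9855  0.1696 -0.0001]
 [ 0.1696 -0.9855 -0.    ]
 [-0.0001  0.     -1.    ]] [ 0.5261  0.4791 -0.2856]
yellow [207.0408 188.2554] 368 [23 23] [0.5327 0.0821 0.066 ]
yellow [312.1662 188.0888] 349 [19 23] [ 0.5514 -0.0252  0.066 ]
yellow [516.6429 244.5357] 28 [6 6] [ 0.5267 -0.2562  0.066 ]
red [ 39.2333 204.4979] 6863 [86 93] [0.4852 0.2547 0.066 ]
red [259.5153 188.2563] 359 [21 23] [0.5419 0.0285 0.066 ]
red [511.2 277.1] 30 [7 6] [ 0.4876 -0.2641  0.066 ]
```

View pics/w2.png

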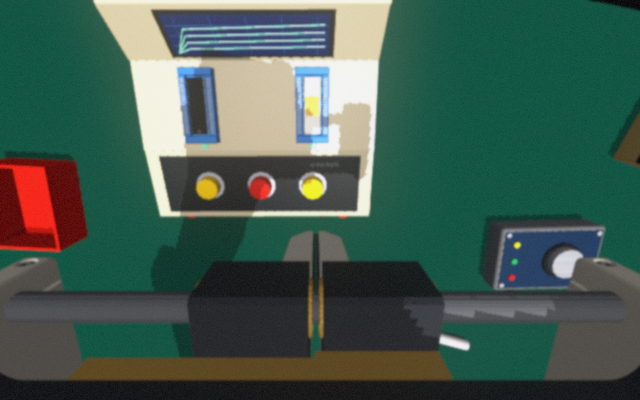

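The picture shows the white/gold chip at (312,105), directly behind the right yellow key at (312,188). The red key is at (260,188) and the black chip at (200,105), in front of the left key at (207,188). The right key's position agrees with triangulation to about 3 mm.

>>> step_arm(plan="0.001 -0.0015 0.03 0 0 0 1;0 0 0.035 0 0 0 1;0 0 0.03 0 0 0 1;0 0 0.015 0 0.07 0 1;-0.001 0 0.005 0 0.07 0 1;0 0 0 0 0 0 1;0 0 0 0 0 0 1;0 0 0 0 0 0 1")

```text
clock: 7.72
tcp_pos: [0.5496, -0.026, 0.0867]
tool_rot: [[0.976, 0.17, 0.14], [0.168, -0.985, 0.024], [0.142, 0.0, -0.99]]
wrist_force: [0.5, 0.2, -0.1]
opening: 0.0006
```

```bash
cat > d.py <<'E'
import sys
from h import *
st=robot.read_state(); P=np.array(eval(sys.argv[1])); print(st["clock"],st["tcp_pos"],st["tool_rot"][:,2],st["wrist_force"],"delta in tool",st["tool_rot"].T@(P-st["tcp_pos"]))
E
python3 d.py "[.5500,-.0262,.066]"
```

```text
7.7167 [ 0.5496 -0.026   0.0867] [ 0.1397  0.0237 -0.9899] [ 0.4552  0.1787 -0.1012] delta in tool [-0.0026  0.0003  0.0206]
```

>>> step_arm(plan="-0.0025 0 0.006 0 0 0 1;0 0 0.006 0 0 0 1;0 0 0.003 0 0 0 1;0 0 0 0 0 0 1;0 0 0 0 0 0 1")

```text
clock: 8.13
tcp_pos: [0.5476, -0.0257, 0.0701]
tool_rot: [[0.976, 0.17, 0.137], [0.169, -0.985, 0.024], [0.139, -0.0, -0.99]]
wrist_force: [0.1, -0.3, -0.5]
opening: 0.0003
```

>>> step_arm(plan="0 0 0.0015 0 0 0 1;0 0 0.0015 0 0 0 1;0 0 0.001 0 0 0 1;0 0 0 0 0 0 1;0 0 0 0 0 0 1")

```text
clock: 8.55
tcp_pos: [0.548, -0.0257, 0.0665]
tool_rot: [[0.976, 0.17, 0.138], [0.168, -0.985, 0.024], [0.14, -0.0, -0.99]]
wrist_force: [0.5, -0.2, 0.2]
opening: 0.0003
```

>>> step_arm(plan="0 0 0.001 0 0 0 1;0 0 0.001 0 0 0 1;0 0 0.001 0 0 0 1;0 0 0 0 0 0 1;0 0 0 0 0 0 1")

```text
clock: 8.97
tcp_pos: [0.5485, -0.0257, 0.0635]
tool_rot: [[0.976, 0.17, 0.138], [0.168, -0.985, 0.024], [0.14, -0.0, -0.99]]
wrist_force: [-0.5, 0.3, 0.5]
opening: 0.0008
```

>>> step_arm(plan="0 0 0.001 0 0 0 1;0 0 0.001 0 0 0 1;0 0 0 0 0 0 1;0 0 0 0 0 0 1")

```text
clock: 9.3
tcp_pos: [0.5488, -0.0256, 0.0614]
tool_rot: [[0.976, 0.17, 0.138], [0.168, -0.985, 0.024], [0.14, -0.0, -0.99]]
wrist_force: [0.4, 0.6, 1.0]
opening: 0.0004
```

>>> step_arm(plan="0 0 0.001 0 0 0 1;0 0 0.001 0 0 0 1")

```text
clock: 9.47
tcp_pos: [0.549, -0.0256, 0.0595]
tool_rot: [[0.976, 0.17, 0.138], [0.168, -0.985, 0.024], [0.14, -0.0, -0.99]]
wrist_force: [-0.6, 0.5, 2.3]
opening: 0.0008
```

>>> step_arm(plan="0 0 0.001 0 0 0 1;0 0 0.001 0 0 0 1")

```text
clock: 9.63
tcp_pos: [0.5493, -0.0256, 0.0577]
tool_rot: [[0.976, 0.17, 0.138], [0.168, -0.985, 0.024], [0.14, 0.0, -0.99]]
wrist_force: [-1.8, 0.3, 5.8]
opening: 0.0006
```

```bash
python3 - <<'E'
from h import *
f=[]
for i in range(5): f.append(robot.read_state()["wrist_force"]); robot.read_camera("wrist")
s=robot.read_state(); print(np.mean(f,0),s["tcp_pos"],s["clock"])
E
```

```text
[-1.4833 -0.2174  5.4996] [ 0.5493 -0.0255  0.0579] 9.8833
```

>>> step_arm(plan="0 0 -0.01 0 0 0 1;0 0 -0.03 0 0 0 1;0 -0.03 0 0 0 0 1;0 -0.03 0 0 0 0 1;0 -0.03 0 0 0 0 1;0 -0.02 0 0 0 0 1;0 0 0 0 0 0 1;0 0 0 0 0 0 1")

```text
clock: 10.55
tcp_pos: [0.5246, 0.0833, 0.0973]
tool_rot: [[0.975, 0.173, 0.137], [0.172, -0.985, 0.024], [0.139, -0.0, -0.99]]
wrist_force: [0.4, -0.9, 0.2]
opening: 0.0006
```

```bash
python3 - <<'E'
from h import *
for n,k,r in (("scene","yellow",(295,190,385,222)),("side","yellow",(290,155,345,215))):
    im=robot.read_camera(n); print(n,blobs(im,k,r)); x0,y0=(280,180) if n=="scene" else (280,130)
    cv2.imwrite(f"pics/{n}2.png",cv2.resize(im[y0:y0+110,x0:x0+120],None,fx=5,fy=5,interpolation=cv2.INTER_CUBIC)[:,:,::-1])
a=cv2.imread("pics/scene2.png");b=cv2.imread("pics/side2.png");cv2.imwrite("pics/after1.png",cv2.resize(np.hstack([a,b]),(800,367)))
E
python3 d.py "[.5306,.0829,.066]"
```

```text
scene [(array([320.6364, 205.3636]), np.int32(33), array([6, 7], dtype=int32)), (array([359.1042, 210.8125]), np.int32(48), array([8, 7], dtype=int32))]
side [(array([308.1538, 171.4872]), np.int32(39), array([7, 7], dtype=int32)), (array([321.4242, 193.9394]), np.int32(33), array([6, 7], dtype=int32))]
10.65 [0.5251 0.0804 0.0972] [ 0.1374  0.0225 -0.9903] [ 0.9295 -0.758  -0.0273] delta in tool [ 0.0014 -0.0015  0.0317]
```

View pics/after1.png

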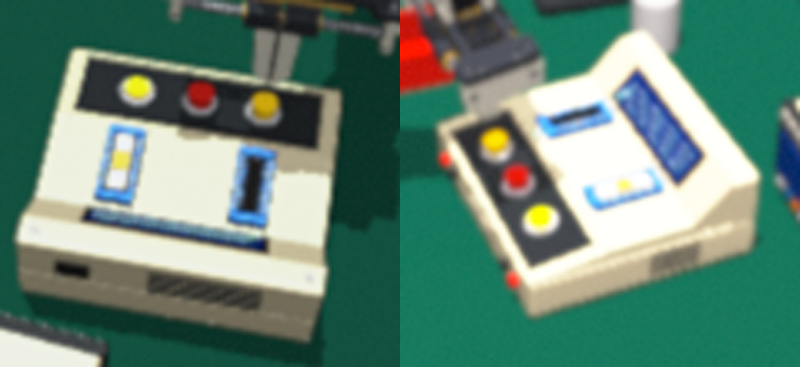

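Both crops show the right key sunk into its bezel: the centroid has shifted about 1 px and its area fell from 50 to 33 px. The red and left keys are still up and the chips haven't moved. Next is the left key.

>>> step_arm(plan="0.001 -0.0005 0.01 0 0 0 1;0 0 0.01 0 0 0 1;0 0 0 0 0 0 1;0 0 0 0 0 0 1;0 0 0 0 0 0 1")

```text
clock: 11.07
tcp_pos: [0.5286, 0.0825, 0.077]
tool_rot: [[0.976, 0.169, 0.137], [0.168, -0.986, 0.023], [0.139, 0.0, -0.99]]
wrist_force: [-0.7, -1.0, 0.6]
opening: 0.0005
```

```bash
python3 d.py "[.5306,.0829,.066]"
```

```text
11.0667 [0.5286 0.0825 0.077 ] [ 0.1366  0.0234 -0.9903] [-0.7357 -1.0009  0.5905] delta in tool [ 0.0005 -0.0001  0.0112]
```

>>> step_arm(plan="0 0 0.004 0 0 0 1;0 0 0.003 0 0 0 1;0 0 0.002 0 0 0 1;0 0 0.001 0 0 0 1;0 0 0.001 0 0 0 1;0 0 0 0 0 0 1")

```text
clock: 11.57
tcp_pos: [0.5302, 0.0834, 0.0665]
tool_rot: [[0.976, 0.17, 0.137], [0.169, -0.985, 0.024], [0.14, -0.0, -0.99]]
wrist_force: [0.4, 0.2, -0.7]
opening: 0.0006
```

>>> step_arm(plan="0 0 0.001 0 0 0 1;0 0 0.001 0 0 0 1;0 0 0.001 0 0 0 1;0 0 0.001 0 0 0 1;0 0 0.001 0 0 0 1;0 0 0 0 0 0 1")

```text
clock: 12.07
tcp_pos: [0.531, 0.0835, 0.0616]
tool_rot: [[0.976, 0.17, 0.138], [0.168, -0.985, 0.024], [0.14, -0.0, -0.99]]
wrist_force: [-0.1, 0.2, 1.0]
opening: 0.0
```

>>> step_arm(plan="0 0 0.001 0 0 0 1;0 0 0.001 0 0 0 1;0 0 0 0 0 0 1")

```text
clock: 12.32
tcp_pos: [0.5313, 0.0835, 0.0596]
tool_rot: [[0.976, 0.17, 0.138], [0.168, -0.985, 0.024], [0.14, -0.0, -0.99]]
wrist_force: [-1.0, 0.9, 1.4]
opening: 0.0004
```

>>> step_arm(plan="0 0 0.001 0 0 0 1;0 0 0.001 0 0 0 1;0 0 0 0 0 0 1")

```text
clock: 12.57
tcp_pos: [0.5315, 0.0836, 0.0579]
tool_rot: [[0.976, 0.17, 0.138], [0.168, -0.985, 0.024], [0.14, -0.0, -0.99]]
wrist_force: [-1.1, -0.6, 5.6]
opening: 0.0005
```

```bash
python3 - <<'E'
from h import *
f=[]
for i in range(5): f.append(robot.read_state()["wrist_force"]); robot.read_camera("wrist")
s=robot.read_state(); print(np.mean(f,0),s["tcp_pos"],s["clock"])
E
```

```text
[-1.8445 -0.0191  5.7699] [0.5315 0.0836 0.058 ] 12.8167
```

The left key gave the same response: 5.8 N at the same depth, so it is on its stop with the cap yielding. I'll retract and check.

>>> step_arm(plan="0 0 -0.01 0 0 0 1;0 0 -0.03 0 0 0 1;0 0 -0.04 0 0 0 1;0 0 -0.04 0 0 0 1;0 0 -0.02 0 0 0 1;0 0 0 0 0 0 1;0 0 0 0 0 0 1;0 0 0 0 0 0 1")

```text
clock: 13.48
tcp_pos: [0.5113, 0.08, 0.1954]
tool_rot: [[0.976, 0.17, 0.135], [0.168, -0.985, 0.023], [0.137, 0.0, -0.991]]
wrist_force: [0.4, 0.1, 0.3]
opening: 0.0004
```

```bash
python3 - <<'E'
from h import *
c=[]
for n,r,x0,y0 in (("scene",(295,190,385,222),280,180),("side",(290,155,345,215),280,130)):
    im=robot.read_camera(n)
    for k in("yellow","red"): print(n,k,blobs(im,k,r))
    c.append(cv2.resize(im[y0:y0+110,x0:x0+120],None,fx=3.3,fy=3.3,interpolation=cv2.INTER_CUBIC))
cv2.imwrite("pics/final.png",np.hstack(c)[:,:,::-1]); s=robot.read_state(); print(s["clock"],s["tcp_pos"],s["wrist_force"])
E
```

```text
scene yellow [(array([320.6364, 205.3636]), np.int32(33), array([6, 7], dtype=int32)), (array([358.9459, 211.5676]), np.int32(37), array([7, 6], dtype=int32))]
scene red [(array([339.8571, 207.3469]), np.int32(49), array([9, 8], dtype=int32))]
side yellow [(array([308.2581, 172.2581]), np.int32(31), array([7, 6], dtype=int32)), (array([321.4242, 193.9394]), np.int32(33), array([6, 7], dtype=int32))]
side red [(array([314.5909, 181.9318]), np.int32(44), array([8, 7], dtype=int32))]
13.5833 [0.5111 0.08   0.1946] [0.2599 0.7224 0.2316]
```

View pics/final.png

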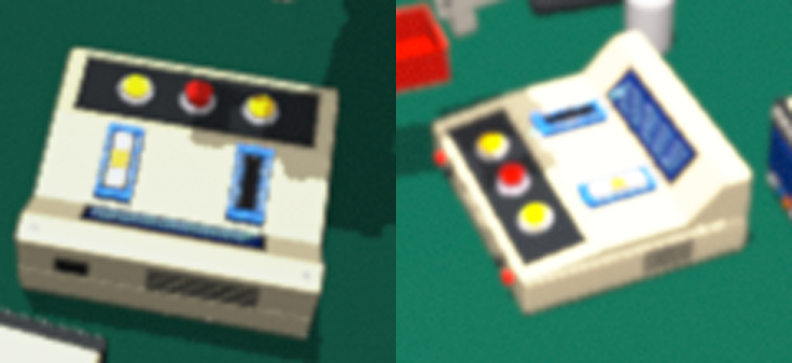

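The crops show both yellow keys sunk equally: each centroid is about 1.2 px lower than at the start in the scene view, and the areas are down from about 50 to 35 px. The red key is unchanged and still proud, and both chips are in their nests. I'm handing in.

```bash
python3 -c "
from station import robot
print(robot.close_job())"
```

```text
the job is handed in; nothing more can be done
None
```

The job is done and handed in at about 13.6 s of the 51 s allowed; the interface gives no verdict.

- **Touch plate:** I held it about 4 mm down at 5.4 N for well over a second, then let it go.
- **Reference key (right):** the white-and-gold chip was in the right nest, so I pressed that key first. It reached its stop with the soft cap yielding, at 5.5 N.
- **Sample key (left):** I pressed it next, to the same depth and 5.8 N.

**Last checks:** pictures from both fixed cameras show both yellow keys sunk by the same amount, the red key unchanged, and both chips in their nests. I never touched the loose things. I took no close-up of the plate after releasing it; the arm lifted clear and the plate springs back. Position estimates from the different cameras differed by up to about 3 mm (5 mm for one oblique view). That was too little to affect the presses, and no check failed.

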